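# Steady the display stand and bring out the brass padlock

## Task

The green display stand rocks because two of its feet are on the metal joint strip: turn it on the spot, without picking it up or shifting it, until it stands firm on all four feet, and let go. Then hang the blue padlock, which is in front of the brass one on the crowded arm of the hook stand, on the empty arm, and take the brass padlock off and stand it upright in the middle of the green stand. Do not drop either lock, and leave the other things on the counter where they are.

Things in the scene. Friction and masses are not known exactly. Their poses are not given: they have to be found in the camera images.
- strip: Flat bare-metal strip, 40 mm wide and 6 mm thick, screwed over the joint of the counter's two boards; fixed. Origin on its centre line at counter level; its x axis runs along its length, roughly away from the robot, from -350 mm to +310 mm.
- stand_top (a point): Centre of the loose green display stand's top face, 75 mm above the soles of its feet: it reads z = 0.075 and level with all four feet on the counter. At the start two diagonally opposite feet are on the strip: it reads about 0.081, and the stand leans about 3 degrees and rocks. Its x runs along the flat bar across the middle of the stand.
- stand: The green stand, 0.75 kg, origin mid underside, axes as above. Square frame of 12 mm bar, 164 mm outside, crossed in the middle along x by a flat bar 46 mm wide, 12 mm thick, flush with the top; on either side of that an opening 47 x 140 mm. Corner legs end in 20 mm round rubber feet, centred 75 mm from the middle in x and y (106 mm diagonally). Nothing fills the space below the top.
- hookstand: Steel hook stand, fixed. Origin at counter level under the mast. Round foot, 150 mm diameter, 14 mm high; 18 mm mast; upright yellow header card above the arms, 5 mm thick, 280 mm along y, from 325 to 405 mm up; two level arms of 10 mm rod along its +y (crowded) and -y (empty), axis 260 mm up, 150 mm long, the ends turned up: a tip's top is 10 mm above the top of the rod.
- full_tip (a point): Tip of the crowded arm (150 mm from the mast axis), at the height of the rod's axis, 260 mm.
- spare_tip (a point): Tip of the empty arm (150 mm from the mast axis on the other side), at the height of the rod's axis, 260 mm.
- brass_lock_mid (a point): Centre of the brass padlock's body, nearer the mast. Body 56 mm wide (its x), 30 thick (its y), 64 high, flat underneath; the point is 32 mm above the underside. Fixed closed shackle of 9 mm rod, window 34 wide, 66 high above the body; 139 mm in all. It hangs by the shackle, its y along the arm, this point 93 mm under the arm's axis, free to swing; 0.5 kg.
- brass_lock: The brass padlock itself; origin at the centre of its underside.
- blue_lock_mid (a point): Centre of the blue padlock's body, nearer the arm's tip, some 62 mm in front of the brass one; same shape and sizes, hung alike, 0.45 kg.
- blue_lock: The blue padlock itself; origin at the centre of its underside.
- carton: Bystander: small cardboard carton 75 x 95 x 85 mm; origin under its centre.
- tape: Bystander: yellow tape measure 72 x 36 x 66 mm; origin under its centre.
- anchor: Bystander: steel sleeve anchor 130 mm long, 23 mm high, lying along its x; origin under its centre.
- nut: Bystander: large hexagon nut, 65 mm over the flats, 34 mm high; origin under its centre.
- oil: Bystander: oil can, 60 mm diameter, 125 mm high; origin under its centre.
- spanner: Bystander: spanner 180 mm long lying along its x; origin under its centre.
- tin: Bystander: round tin of washers, 100 mm diameter, 25 mm high; origin under its centre.
There are look-alikes about, which are no part of the job. Leave any purple look-alike of the stand alone.

How it is judged:
By the outcome, as a careful person would: the job done as asked, in the order asked, and still so for the second after the job is handed in, with the robot touching nothing.
It also fails if it takes over 67 s, if anything falls off the work surface, if the arm or the gripper's body presses on something with over 40 N, if the wrist force passes 120 N, or if a joint passes its speed limit or range.

## Robot

A 6-joint arm with a two-finger parallel gripper is mounted at the origin on the work surface. World frame = base frame: x ahead of the robot, y to its left, z up, the work surface at z = 0. Lengths are in m, angles in rad, forces in N, time in s.
With the tool pointing down it reaches from about 0.275 to 1 m from the base axis. Payload 8.4 kg.
Tool frame: the origin (TCP) lies on the centre line of the jaws, within the pads' length; the fingertips stand 17 mm ahead of it and the grasp point (between the pads) lies 2 mm behind it (bot.tcp_to_tips is the z of the fingertips in the tool frame, in m); z points along the fingers, y is the line along which they close (so a half turn about z gives the same grasp; the last joint's range is limited). The gripper opens to 85 mm and grips with 20 to 120 N. Pads are 22 mm wide; open, the fingers measure 114 mm over their backs; the gripper's body (76 mm by 85 mm) begins 54 mm behind the grasp point. The pads swing forward as they close: fully open they stand 13 mm farther back than shut.
Start: joints at [-1.119, 0.353, 1.633, -0, 1.155, -0.002], TCP at [0.274, -0.562, 0.248] pointing down, gripper open.
Joint ranges: [-2.63, 2.63], [-0.92, 2.1], [0.06, 2.66], [-1.3, 4.44], [0, 2.69], [-3.02, 3.02]. Speed limits (rad/s): [2.22, 2.22, 2.79, 3.14, 3.14, 3.14].

## Interface

Orientations are given as a unit quaternion [x, y, z, w].
In Python, from workcell import bot, hand, kinematics, get_obs, vision, hand_in gives the robot as it stands. The module is installed in compiled form; this text tells all that it offers. Calls block until the motion is done:
- bot.reach(position, orientation): joint-space move of the TCP to a pose.
- bot.servo_line(position, ori=None, velocity=0.15): straight line of the TCP; ori=None keeps the orientation; velocity is the mean speed in m/s.
- bot.goto_joints(angles): joint-space move.
- hand.move_gripper(opening, strength=None): finger opening in m; strength is the grip in N (None keeps the last); returns when the fingers have stopped.
- bot.dwell(seconds).
- kinematics.solve_ik(position, orientation): joint angles nearest the present ones, or None.
- get_obs(): the state.
- vision.read_camera(name): name is "scene" or "top" or "wrist"; returns a dict with "frame" (480x640x3 uint8, red, green, blue), "intrinsics" (3x3 intrinsics, pixels), "dist" ([k1, k2, p1, p2, k3] as OpenCV has them; the pictures are not rectified), "view" (4x4, takes a point from world to camera coordinates). Camera axes: x right, y down, z forward; pixel columns grow to the right and rows downward; lengths in m; the calibration is good to about 2 mm. A picture is of the moment at which its call begins. There is no depth.
A pose or a line that the arm cannot do raises bot.IKError and nothing moves.
- hand_in(): hands the job in; it is judged then, once.
The state is a dict: "time_s": time; "joint_pos": joint angles; "joint_vel": joint speeds; "joint_efforts": joint torques, N m; "position": TCP position; "orientation": TCP orientation; "wrist_force": force on the tool from outside, world axes, zero at the start; "ft_torque": the same for the moment, N m; "gripper_width": finger opening in m; "grip_force": force on a finger pad.
Only numpy, scipy, OpenCV 4.12 (cv2) and the standard library are available. Lean on these libraries where they do the work, as an engineer would, in place of code of your own. Each camera call takes 0.05 s, during which the arm holds its last target. There are 200 camera calls.

## Working session

There is one attempt and no reset: what is moved stays moved. The work goes in short steps, each a Python script; the robot and the scene stay as the last script left them, time stands still between calls to the robot, and variables do not carry over. Pictures are saved under pics/ and viewed, at most 12 in all, crops included, and the job is handed in when it is done.

```bash
mkdir -p pics
cat > h.py <<'E'
import numpy as np, cv2
from workcell import bot, hand, kinematics, get_obs, vision, hand_in
from scipy.spatial.transform import Rotation as R
def cam(n,save=None):
    c=vision.read_camera(n)
    if save: cv2.imwrite('pics/'+save,c['frame'][:,:,::-1]); np.savez('pics/'+save[:-4]+'.npz',**{k:np.array(c[k]) for k in c})
    return c
def load(n): return dict(np.load('pics/'+n+'.npz'))
def ray(c,uv):
    p=cv2.undistortPoints(np.array(uv,float).reshape(-1,1,2),c['intrinsics'],np.array(c['dist'],float)).reshape(-1,2)
    V=np.array(c['view']); Rm=V[:3,:3]; o=-Rm.T@V[:3,3]
    d=np.c_[p,np.ones(len(p))]@Rm
    return o,d/np.linalg.norm(d,axis=1)[:,None]
def onz(c,uv,z):
    o,d=ray(c,uv); return o+d*((z-o[2])/d[:,2])[:,None]
def two(c1,u1,c2,u2):
    o1,d1=ray(c1,u1);o2,d2=ray(c2,u2);out=[]
    for a,b in zip(d1,d2):
        t=np.linalg.lstsq(np.c_[a,-b],o2-o1,rcond=None)[0]
        p,q=o1+t[0]*a,o2+t[1]*b; out.append(np.r_[(p+q)/2,np.linalg.norm(p-q)])
    return np.array(out)
def proj(c,P):
    V=np.array(c['view']); r=cv2.Rodrigues(V[:3,:3])[0]
    return cv2.projectPoints(np.array(P,float).reshape(-1,3),r,V[:3,3],c['intrinsics'],np.array(c['dist'],float))[0].reshape(-1,2)
def q(zax,yax):
    z=np.array(zax,float);z/=np.linalg.norm(z);y=np.array(yax,float);y-=z*(y@z);y/=np.linalg.norm(y)
    return R.from_matrix(np.c_[np.cross(y,z),y,z]).as_quat()
def st():
    o=get_obs(); print('t%.2f'%o['time_s'],'p',np.round(o['position'],4),'F',np.round(o['wrist_force'],1),'w%.4f g%.1f'%(o['gripper_width'],o['grip_force']),'j',np.round(o['joint_pos'],2)); return o
E
python3 - <<'E'
from h import *
a=cam('scene','s0.png');b=cam('top','t0.png')
for c in (a,b):
    V=np.array(c['view']);print(-V[:3,:3].T@V[:3,3],V[2,:3])
st()
E
```

```text
[1.04696782 0.48443426 1.29512857] [-0.39010129 -0.41219365 -0.82335738]
[ 0.42423347 -0.0809966   1.50881136] [ 0.06090802  0.01106032 -0.9980821 ]
t0.10 p [ 0.2738 -0.5614  0.2476] F [-2.  -0.9  0.8] w0.0856 g0.0 j [-1.12  0.35  1.63 -0.    1.16 -0.  ]
```

View pics/s0.png

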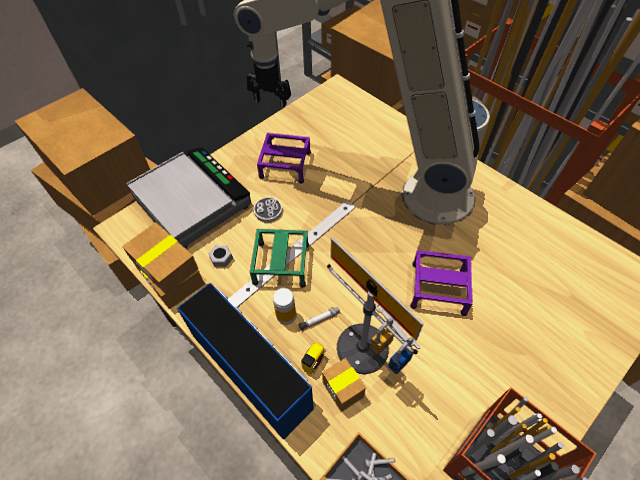

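View pics/t0.png

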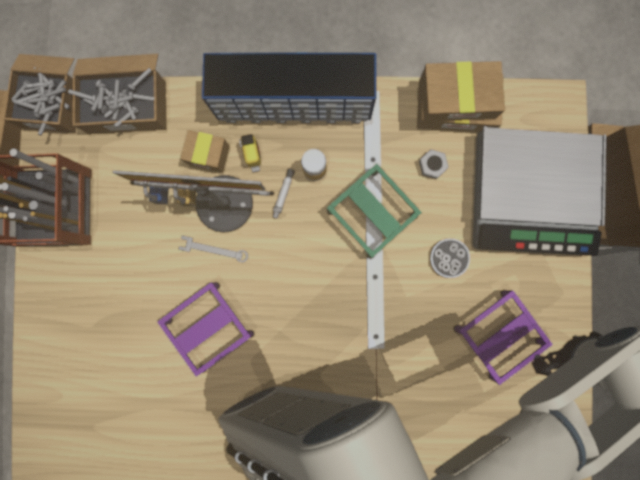

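Top view: the green stand is at (373,211), and the purple look-alikes at (205,328) and (505,337) are to be left alone. The brass lock is near (178,195) and the blue one near (158,195), nearer the tip on the left (+y). In the scene view, green is at (281,255), blue at (402,358), brass at (383,338), and the empty arm points to (330,267). The close crop comes next.

Run:
```python
from h import *
s=load('s0');t=load('t0')
def mk(c,lo,hi,roi):
    hsv=cv2.cvtColor(c['frame'],cv2.COLOR_RGB2HSV); m=cv2.inRange(hsv,lo,hi); z=np.zeros_like(m);x0,y0,x1,y1=roi;z[y0:y1,x0:x1]=m[y0:y1,x0:x1];return z
m=mk(t,(60,50,40),(90,255,255),(315,150,430,270))
pts=np.argwhere(m)[:,::-1]; P=onz(t,pts,0.080)
r=cv2.minAreaRect((P[:,:2]*1000).astype(np.float32));print('stand',r)
# strip: bright grey pixels below stand
for v in (265,335): 
    row=t['frame'][v,340:410].astype(int); d=row[:,0]-row[:,2]; ok=np.where((d<25)&(row[:,0]>120))[0]+340; print(v,ok.min(),ok.max(),onz(t,[[ok.min(),v],[ok.max()+1,v]],0.006).round(4).tolist())
row=t['frame'][125,350:400].astype(int); d=row[:,0]-row[:,2]; ok=np.where((d<25)&(row[:,0]>120))[0]+350;print(ok,onz(t,[[ok.min(),125],[ok.max()+1,125]],0.006).round(4).tolist())
a=cv2.resize(s['frame'][230:380,310:440],None,fx=3,fy=3,interpolation=cv2.INTER_CUBIC)
b=cv2.resize(t['frame'][150:250,110:300],None,fx=2.1,fy=2.1,interpolation=cv2.INTER_CUBIC)
im=np.zeros((450,800,3),np.uint8);im[:450,:390]=a;im[:b.shape[0],395:395+b.shape[1]]=b
g=cv2.resize(t['frame'][155:265,315:430],None,fx=2.1,fy=2.1);im[215:215+g.shape[0],395:395+g.shape[1]]=g[:235]
cv2.imwrite('pics/c1.png',im[:,:,::-1])
```

```text
stand ((589.4266967773438, -180.18075561523438), (159.9138641357422, 159.84201049804688), 42.42879104614258)
265 367 382 [[0.4578, -0.1691, 0.006], [0.4581, -0.2096, 0.006]]
335 368 383 [[0.2816, -0.1723, 0.006], [0.2819, -0.2126, 0.006]]
[364 365 366 367 368 369 370 371 372 373 374 375 376 377 378 379] [[0.818, -0.1607, 0.006], [0.8183, -0.2019, 0.006]]
```

View pics/c1.png

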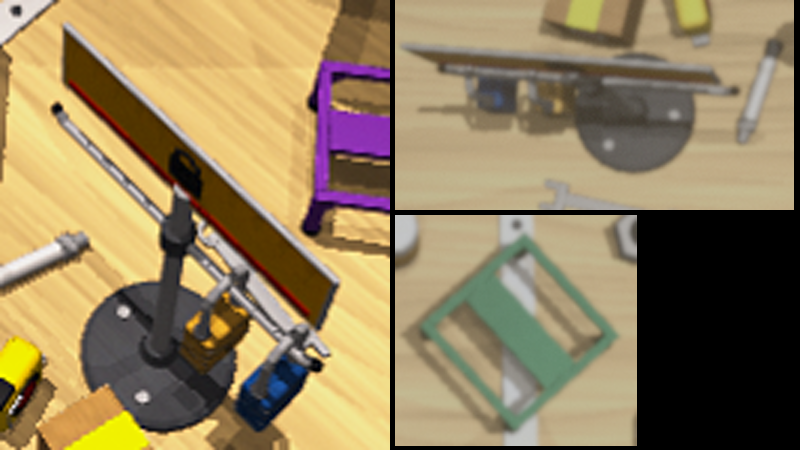

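The crop shows the green stand diagonal over the strip, with its bar running upper-left to lower-right. Blue hangs nearer the tip than brass, so both choices are confirmed. Full tip: scene (416,352), top (132,182). Spare tip: scene (329,266), top (272,193).

Run:
```python
from h import *
s=load('s0');t=load('t0')
S=[(416,351.7),(328.7,265.7),(410,340),(389,320)]
T=[(131.9,182.4),(271.9,193.3)]
X=two(s,S[:2],t,T);print(X.round(4)); d=X[0,:2]-X[1,:2];print(np.linalg.norm(d),np.degrees(np.arctan2(d[1],d[0])))
print('foot',onz(t,[(223.8,203.3)],.014))
print('onz .265',onz(s,S[:2],.265),onz(t,T,.265))
print('shackle tops',onz(s,S[2:],.274))
print('bodies',onz(t,[(157.6,195.2),(183.8,196.2)],.199))
hs=cv2.cvtColor(s['frame'],cv2.COLOR_RGB2HSV)
# wrist-check IK for approach poses
yaw=np.radians(42.4); y=[-np.sin(yaw),np.cos(yaw),0]
for sg in(1,-1):
    j=kinematics.solve_ik([.589,-.18,.07],q([0,0,-1],sg*np.array(y)));print(sg,j)
u=d/np.linalg.norm(d);n=np.array([u[1],-u[0]])
if n[0]<0:n=-n
for pt in (25,35,45):
  c,sn=np.cos(np.radians(pt)),np.sin(np.radians(pt))
  for sg in(1,-1):
    Q=q([n[0]*c,n[1]*c,-sn],[sg*u[0],sg*u[1],0])
    for p in ([.6,.36,.167],[.6,.1,.167],[.589,-.18,.11]):
        j=kinematics.solve_ik(p,Q);print(pt,sg,p,None if j is None else np.round(j,2))
```

```text
[[0.6232 0.3485 0.2701 0.003 ]
 [0.6011 0.0476 0.2691 0.0015]]
0.3016847436056103 85.79464200894331
foot [[0.6120081  0.19585354 0.014     ]]
onz .265 [[0.62007126 0.34890999 0.265     ]
 [0.59884974 0.04641081 0.265     ]] [[0.62497545 0.34899047 0.265     ]
 [0.60220062 0.04746552 0.265     ]]
shackle tops [[0.6116427  0.3228991  0.274     ]
 [0.6079653  0.25657379 0.274     ]]
bodies [[0.60660703 0.31190783 0.199     ]
 [0.60446756 0.25221079 0.199     ]]
1 [-2.99024443e-01  5.50693603e-01  1.77845751e+00 -4.44089210e-16
  8.12441539e-01 -2.60984037e+00]
-1 [-2.99024443e-01  5.50693603e-01  1.77845751e+00 -4.44089210e-16
  8.12441539e-01  5.31752281e-01]
25 1 [0.6, 0.36, 0.167] [0.89 0.58 2.08 4.38 0.91 1.07]
25 1 [0.6, 0.1, 0.167] [0.37 0.48 2.41 3.66 0.91 1.43]
25 1 [0.589, -0.18, 0.11] [-0.5   0.65  2.39  2.7   1.05  1.62]
25 -1 [0.6, 0.36, 0.167] [ 0.89  0.58  2.08  4.38  0.91 -2.08]
25 -1 [0.6, 0.1, 0.167] [ 0.37  0.48  2.41  3.66  0.91 -1.71]
25 -1 [0.589, -0.18, 0.11] [-0.5   0.65  2.39  2.7   1.05 -1.52]
35 1 [0.6, 0.36, 0.167] None
35 1 [0.6, 0.1, 0.167] [0.34 0.36 2.35 3.79 0.58 1.25]
35 1 [0.589, -0.18, 0.11] [-0.47  0.52  2.35  2.64  0.71  1.73]
35 -1 [0.6, 0.36, 0.167] None
35 -1 [0.6, 0.1, 0.167] [ 0.34  0.36  2.35  3.79  0.58 -1.89]
35 -1 [0.589, -0.18, 0.11] [-0.47  0.52  2.35  2.64  0.71 -1.41]
45 1 [0.6, 0.36, 0.167] None
45 1 [0.6, 0.1, 0.167] [0.3  0.28 2.26 4.19 0.3  0.81]
45 1 [0.589, -0.18, 0.11] [-0.43  0.43  2.27  2.44  0.39  1.97]
45 -1 [0.6, 0.36, 0.167] None
45 -1 [0.6, 0.1, 0.167] [ 0.3   0.28  2.26  4.19  0.3  -2.33]
45 -1 [0.589, -0.18, 0.11] [-0.43  0.43  2.27  2.44  0.39 -1.17]
```

```bash
cat >> h.py <<'E'
def down(yawdeg): # tool down, closing line perpendicular to bar at yaw; j6 small branch
    a=np.radians(yawdeg); return q([0,0,-1],[np.sin(a),-np.cos(a),0])
def standfit(c,z):
    hsv=cv2.cvtColor(c['frame'],cv2.COLOR_RGB2HSV); m=cv2.inRange(hsv,(60,60,40),(90,255,255))
    n,l,s,_=cv2.connectedComponentsWithStats(m); k=1+np.argmax(s[1:,4]); print('bbox',s[k])
    P=onz(c,np.argwhere(l==k)[:,::-1],z); return cv2.minAreaRect((P[:,:2]*1000).astype(np.float32))
E
python3 - <<'E'
from h import *
bot.reach([.55,-.18,.33],down(42.4)); st()
c=cam('wrist','w1.png'); print(standfit(c,.08)); V=c['view'];print(-V[:3,:3].T@V[:3,3])
print(standfit(cam('top'),.08))
E
```

```text
t1.84 p [ 0.5497 -0.1808  0.3298] F [-0.3  0.8 -0.6] w0.0855 g0.0 j [-0.32  0.21  1.64 -0.    1.29  0.51]
bbox [  258    72   195   186 17280]
((589.6959228515625, -182.90097045898438), (161.9178924560547, 162.676513671875), 42.267696380615234)
[ 0.60753552 -0.12913946  0.4548852 ]
bbox [567 233  26  11 242]
((524.9024658203125, -684.7542114257812), (62.986087799072266, 24.259780883789062), 86.06725311279297)
```

View pics/w1.png

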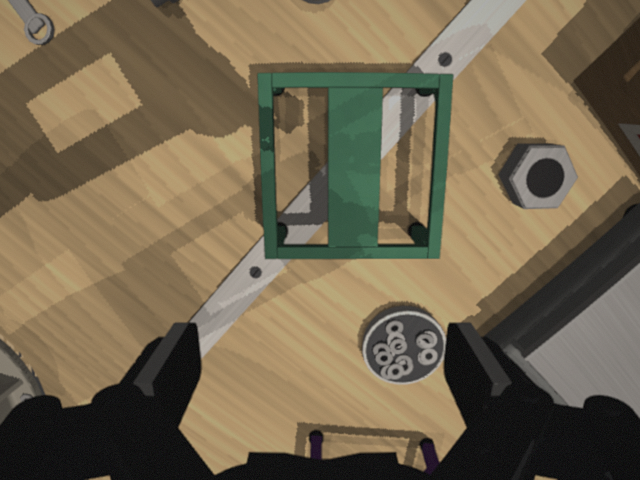

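The wrist view shows the stand centred near (355,165), with its bar square to the closing line and two feet on the strip. I'll grip the middle bar and turn it.

Run:
```python
from h import *
Q=down(42.3); C=np.array([.5897,-.182])
bot.reach([*C,.16],Q); bot.servo_line([*C,.075],Q,.12); st()
hand.move_gripper(.040,60); st()
z=.075
for i,a in enumerate(np.arange(42.3-6,1.0,-6.0).tolist()+[1.2]):
    if i>=3 : z=max(z-.0015,.0705)
    bot.reach([*C,z],down(a)); o=st()
    if abs(o['wrist_force'][2])>40: break
```

```text
t3.53 p [ 0.5903 -0.1822  0.0758] F [-0.7  0.3 -0.4] w0.0853 g0.0 j [-0.3   0.54  1.77 -0.    0.82  0.53]
t3.99 p [ 0.59   -0.182   0.0759] F [-1.8  0.5  6.4] w0.0447 g61.5 j [-0.3   0.54  1.77  0.    0.82  0.53]
t4.24 p [ 0.5903 -0.1822  0.0759] F [-0.9 -0.9  5.7] w0.0447 g61.5 j [-0.3   0.54  1.77  0.    0.82  0.64]
t4.49 p [ 0.5894 -0.1823  0.0747] F [-1.9 -2.7 -2.5] w0.0447 g63.3 j [-0.3   0.55  1.77 -0.    0.82  0.74]
t4.74 p [ 0.5887 -0.1817  0.0741] F [ 0.2 -0.4 -8.9] w0.0450 g62.6 j [-0.3   0.55  1.77  0.    0.82  0.84]
t4.99 p [ 0.5891 -0.1818  0.0729] F [-0.8  0.8 -9.7] w0.0445 g62.6 j [-0.3   0.55  1.77 -0.    0.82  0.94]
t5.24 p [ 0.5895 -0.1819  0.0718] F [ 0.7  0.3 -8.8] w0.0447 g62.6 j [-0.3   0.55  1.78 -0.    0.82  1.05]
t5.49 p [ 0.5896 -0.182   0.0705] F [ 0.4 -0.2 -8.4] w0.0447 g62.6 j [-0.3   0.55  1.78 -0.    0.81  1.15]
t5.74 p [ 0.5897 -0.182   0.0706] F [ 0.5 -0.1 -9.5] w0.0446 g62.6 j [-0.3   0.55  1.78 -0.    0.81  1.24]
```

Run:
```python
from h import *
C=np.array([.5897,-.182]); z=.0705
for i in range(10):
    z-=.0007; bot.servo_line([*C,z],down(1.2),.02); bot.dwell(.05); o=st()
    if o['wrist_force'][2]>0: break
hand.move_gripper(.085); st()
bot.servo_line([*C,.2],None,.25)
bot.reach([.53,-.15,.33],down(1.2))
c=cam('wrist','w2.png'); print(standfit(c,.075)); st()
```

```text
t6.04 p [ 0.59   -0.1821  0.07  ] F [ 0.3 -0.3 -6.4] w0.0450 g62.9 j [-0.3   0.55  1.78 -0.    0.81  1.25]
t6.34 p [ 0.59   -0.1821  0.0699] F [-2.3  1.2  6.1] w0.0445 g64.2 j [-0.3   0.55  1.78 -0.    0.81  1.25]
t6.83 p [ 0.5898 -0.1821  0.0691] F [-0.2  0.1 -0.6] w0.0846 g0.0 j [-0.3   0.55  1.78 -0.    0.81  1.25]
bbox [  265    34   195   191 17609]
((589.3743286132812, -182.2818603515625), (161.79489135742188, 162.19732666015625), 1.2458076477050781)
t8.19 p [ 0.5295 -0.1499  0.3279] F [ 0.2  0.  -0.1] w0.0849 g0.0 j [-0.28  0.17  1.7  -0.    1.28  1.27]
```

View pics/w2.png

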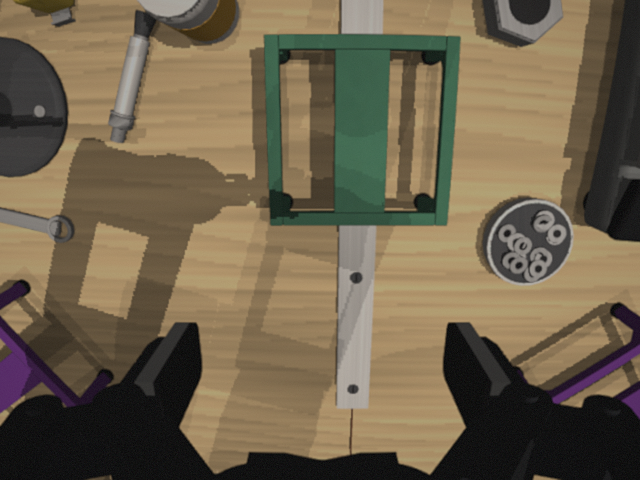

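The stand is turned with all four feet clear of the strip (feet at (282,58), (430,56), (282,202) and (424,202) in the picture). Next I check which tool pitches are reachable for the locks.

```bash
cat >> h.py <<'E'
TF=np.array([.6232,.3485]);TS=np.array([.6011,.0476]); U=(TF-TS)/np.linalg.norm(TF-TS); N=np.array([U[1],-U[0]]); M=(TF+TS)/2
def W(a,n,z): # a along arm from mast (+ crowded), n along tool-forward from arm plane
    return np.r_[M+U*a+N*n,z]
def T(p,sg=1):
    p=np.radians(p); return q(np.r_[N*np.cos(p),-np.sin(p)],np.r_[sg*U,0])
E
python3 - <<'E'
from h import *
pts={'pre':W(.117,-.16,.17),'grip':W(.117,0,.167),'lift':W(.117,0,.195),'out':W(.2,0,.195),'outback':W(.2,-.15,.195),'far':W(.12,-.25,.25),'cross':W(-.05,-.2,.195),'sp_out':W(-.21,0,.195),'sp':W(-.09,0,.195),'place':np.array([.589,-.182,.12])}
for pt in (0,8,15,20,25):
  for sg in (1,-1):
    print(pt,sg,{k:(None if (j:=kinematics.solve_ik(p,T(pt,sg))) is None else np.round(j,1).tolist()) for k,p in pts.items()})
E
```

```text
0 1 {'pre': [1.2, 0.9, 2.3, 4.4, 1.6, 1.6], 'grip': [0.8, 0.9, 2.1, 4.1, 1.5, 1.4], 'lift': [0.8, 0.8, 2.1, 4.1, 1.4, 1.4], 'out': [0.9, 0.8, 2.0, 4.2, 1.4, 1.3], 'outback': None, 'far': None, 'cross': [1.1, 1.0, 2.6, 4.4, 1.7, 2.0], 'sp_out': [0.0, 0.9, 2.5, 3.3, 1.8, 1.6], 'sp': [0.4, 0.8, 2.4, 3.7, 1.7, 1.6], 'place': [-0.5, 1.0, 2.4, 2.7, 1.8, 1.5]}
0 -1 {'pre': [1.2, 0.9, 2.3, 4.4, 1.6, -1.6], 'grip': [0.8, 0.9, 2.1, 4.1, 1.5, -1.7], 'lift': [0.8, 0.8, 2.1, 4.1, 1.4, -1.7], 'out': [0.9, 0.8, 2.0, 4.2, 1.4, -1.9], 'outback': None, 'far': None, 'cross': [1.1, 1.0, 2.6, 4.4, 1.7, -1.2], 'sp_out': [0.0, 0.9, 2.5, 3.3, 1.8, -1.5], 'sp': [0.4, 0.8, 2.4, 3.7, 1.7, -1.5], 'place': [-0.5, 1.0, 2.4, 2.7, 1.8, -1.7]}
8 1 {'pre': [1.2, 0.7, 2.3, 4.4, 1.4, 1.5], 'grip': [0.8, 0.8, 2.1, 4.1, 1.3, 1.4], 'lift': [0.8, 0.7, 2.2, 4.1, 1.3, 1.3], 'out': [0.9, 0.7, 2.0, 4.2, 1.2, 1.2], 'outback': None, 'far': None, 'cross': [1.1, 0.8, 2.6, 4.3, 1.5, 1.8], 'sp_out': [0.0, 0.7, 2.5, 3.3, 1.5, 1.6], 'sp': [0.4, 0.7, 2.4, 3.6, 1.4, 1.6], 'place': [-0.5, 0.9, 2.4, 2.7, 1.6, 1.5]}
8 -1 {'pre': [1.2, 0.7,
[... 1598 characters left out ...]
, 'sp': [0.4, 0.5, 2.4, 3.7, 1.0, -1.7], 'place': [-0.5, 0.7, 2.4, 2.7, 1.2, -1.6]}
25 1 {'pre': None, 'grip': [0.8, 0.6, 2.1, 4.3, 0.9, 1.1], 'lift': [0.8, 0.5, 2.1, 4.3, 0.9, 1.0], 'out': None, 'outback': None, 'far': None, 'cross': [1.0, 0.3, 2.6, 4.3, 1.1, 1.4], 'sp_out': [0.0, 0.4, 2.5, 3.3, 0.8, 1.5], 'sp': [0.4, 0.4, 2.4, 3.7, 0.8, 1.4], 'place': [-0.5, 0.6, 2.4, 2.7, 1.0, 1.6]}
25 -1 {'pre': None, 'grip': [0.8, 0.6, 2.1, 4.3, 0.9, -2.0], 'lift': [0.8, 0.5, 2.1, 4.3, 0.9, -2.1], 'out': None, 'outback': None, 'far': None, 'cross': [1.0, 0.3, 2.6, 4.3, 1.1, -1.7], 'sp_out': [0.0, 0.4, 2.5, 3.3, 0.8, -1.6], 'sp': [0.4, 0.4, 2.4, 3.7, 0.8, -1.8], 'place': [-0.5, 0.6, 2.4, 2.7, 1.0, -1.5]}
```

```bash
cat >> h.py <<'E'
def Y(pitch,yaw): # tool pitched down, horizontally heading yaw (deg), camera above
    p,a=np.radians([pitch,yaw]); return q([np.cos(p)*np.cos(a),np.cos(p)*np.sin(a),-np.sin(p)],[np.sin(a),-np.cos(a),0])
YN=np.degrees(np.arctan2(N[1],N[0]))
def rad(r,adeg,z,pitch=20): 
    a=np.radians(adeg); return [r*np.cos(a),r*np.sin(a),z],Y(pitch,adeg)
def color(c,lo,hi,amin=150):
    m=cv2.inRange(cv2.cvtColor(c['frame'],cv2.COLOR_RGB2HSV),lo,hi); n,l,s,ce=cv2.connectedComponentsWithStats(m)
    return [(s[k].tolist(),ce[k].round(1).tolist()) for k in range(1,n) if s[k,4]>amin]
E
python3 - <<'E'
from h import *
print(YN)
bot.reach(*rad(.45,-15,.36)); st()
p,Q=W(.117,-.15,.19),Y(20,20)
print(kinematics.solve_ik(p,Q),kinematics.solve_ik(W(.117,-.08,.167),Y(20,YN)))
bot.reach(*rad(.45,30,.3)); st()
bot.reach(p,Q); st()
c=cam('wrist','w3.png')
print('blue',color(c,(100,120,30),(125,255,255)));print('brass',color(c,(12,120,60),(24,255,255)))
E
```

```text
-4.2006222046354
t10.82 p [ 0.4351 -0.1165  0.3604] F [-0.2 -0.2  0.1] w0.0848 g0.0 j [-0.27 -0.38  2.61  3.11  0.32 -1.54]
[ 0.87265929  0.47785295  2.49359458  3.70477546  1.0759704  -1.66714643] [ 0.96514807  0.59020449  2.23126401  4.30950248  1.07614045 -1.88395723]Traceback (most recent call last):
  File "<stdin>", line 6, in <module>
workcell.IKError: the arm cannot take that pose within its joint ranges
```

Run:
```python
from h import *
p,Q=W(.117,-.15,.19),Y(20,20)
bot.reach(p,Q); st()
c=cam('wrist','w3.png')
print('blue',color(c,(100,120,30),(125,255,255)));print('brass',color(c,(12,120,60),(24,255,255)))
```

```text
t12.55 p [0.4715 0.3252 0.1905] F [-0.3  0.2  0.2] w0.0852 g0.0 j [ 0.87  0.48  2.49  3.7   1.08 -1.67]
blue [([526, 69, 27, 81, 291], [539.2, 107.7]), ([566, 91, 74, 168, 1055], [607.6, 139.3]), ([386, 137, 64, 54, 1639], [420.7, 167.0]), ([384, 187, 57, 26, 893], [410.0, 200.2]), ([382, 209, 53, 24, 788], [406.5, 221.1]), ([380, 228, 50, 24, 710], [403.6, 240.5]), ([380, 247, 44, 18, 385], [400.9, 256.0])]
brass [([0, 43, 32, 115, 1303], [10.9, 113.1]), ([504, 155, 61, 65, 2134], [531.0, 190.7]), ([36, 187, 59, 116, 1454], [64.1, 241.5]), ([498, 186, 62, 57, 1214], [526.2, 226.3]), ([491, 228, 60, 35, 1052], [519.5, 248.5]), ([485, 255, 58, 27, 918], [512.6, 268.4]), ([482, 274, 53, 22, 555], [508.1, 284.9]), ([596, 279, 44, 64, 1674], [621.2, 316.8])]
```

View pics/w3.png

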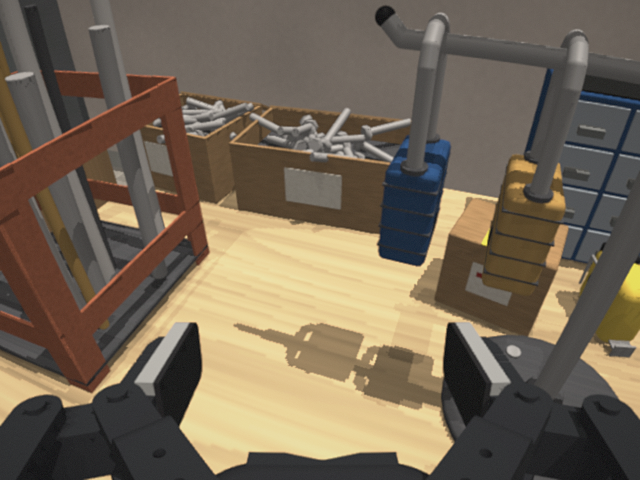

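The blue lock's near face runs from (381,258) to (419,265) at the bottom; its shackle is at (438,17). Brass shows its bottom at (483,285)–(523,297) and its shackle at (575,35). The arm tip is at (385,15), with blue nearest to it.

Run:
```python
from h import *
c=load('w3')
P=onz(c,[(381,258),(419,265),(483,285),(523,297)],.135)
S=onz(c,[(438,17),(575,35),(385,15)],.272)
for p in [*P,*S]: print(p.round(4),'a %.4f n %.4f'%((p[:2]-M)@U,(p[:2]-M)@N))
```

```text
[0.5953 0.3295 0.135 ] a 0.1299 n -0.0264
[0.5967 0.3055 0.135 ] a 0.1061 n -0.0233
[0.5912 0.2661 0.135 ] a 0.0663 n -0.0259
[0.5884 0.2428 0.135 ] a 0.0429 n -0.0270
[0.6194 0.3174 0.272 ] a 0.1196 n -0.0015
[0.6117 0.2543 0.272 ] a 0.0561 n -0.0046
[0.6125 0.3425 0.272 ] a 0.1440 n -0.0103
```

Run:
```python
from h import *
hand.move_gripper(.048)
Q=Y(20,YN); a=.118
bot.reach(W(a,-.085,.170),Q); st()
bot.servo_line(W(a,.0,.170),Q,.08); st()
hand.move_gripper(.02,45); st()
bot.servo_line(W(a,.0,.199),Q,.05); bot.dwell(.1); o=st()
cam('wrist','w4.png')
```

```text
t13.70 p [0.5356 0.3218 0.1698] F [-0.6  0.2  0.2] w0.0484 g0.0 j [ 0.98  0.58  2.24  4.32  1.08 -1.89]
t14.92 p [0.6204 0.3158 0.1698] F [ 0.5 -0.2  0.6] w0.0483 g0.0 j [ 0.82  0.61  2.14  4.2   1.   -1.94]
t15.21 p [0.6205 0.316  0.17  ] F [-2.3  1.   0.4] w0.0296 g49.0 j [ 0.82  0.61  2.14  4.2   1.   -1.94]
t16.04 p [0.6207 0.3156 0.1987] F [-0.1  0.1 -4.7] w0.0295 g48.6 j [ 0.82  0.55  2.13  4.23  0.97 -2.  ]
```

View pics/w4.png

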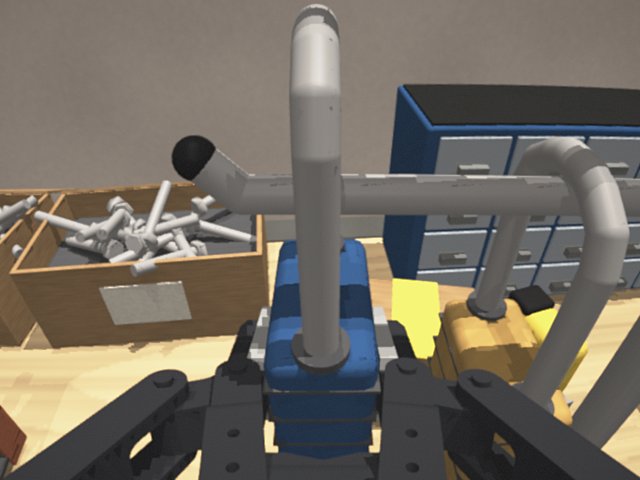

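Blue is held and lifted. Its shackle top is above the rod, near (316,20), and the brass lock still hangs in place. I'll carry it around to the empty arm.

Run:
```python
from h import *
o=get_obs(); Q=Y(20,YN); H=.199
hand.move_gripper(.02,60)
way=[(W(.205,-.13,H),Y(20,25)),rad(.50,33,.2),rad(.50,15,.2),rad(.5,0,.2),(W(-.205,-.07,H),Y(20,YN)),(W(-.205,0,H),Q),(W(-.09,0,H),Q)]
for w in way: 
    j=kinematics.solve_ik(*w); print(None if j is None else np.round(j,2))
    if j is None: raise SystemExit
bot.servo_line(W(.205,0,H),Q,.08); st()
bot.servo_line(W(.205,-.13,H),Y(20,25),.12); st()
for w in way[1:4]: bot.reach(*w)
st(); bot.reach(*way[4]); st()
bot.servo_line(W(-.205,0,H),Q,.12); bot.dwell(.2);st()
c=cam('wrist','w5.png')
```

```text
[ 0.9   0.48  2.35  3.69  0.95 -1.74]
None
```

Run:
```python
from h import *
Q=Y(20,YN); H=.199
for r in (.52,.54,.56): print(r,[kinematics.solve_ik(*rad(r,a,.2)) is not None for a in (33,15,0)])
r=.54
way=[(W(.205,-.13,H),Y(20,25)),rad(r,33,.2),rad(r,15,.2),rad(r,0,.2),(W(-.205,-.05,H),Y(20,YN)),(W(-.205,0,H),Q),(W(-.09,0,H),Q)]
for w in way: 
    j=kinematics.solve_ik(*w); print(None if j is None else np.round(j,2))
    if j is None: raise SystemExit
bot.servo_line(W(.205,0,H),Q,.08); st()
bot.servo_line(W(.205,-.13,H),Y(20,25),.12); st()
for w in way[1:4]: bot.reach(*w)
st(); bot.reach(*way[4]); st()
bot.servo_line(W(-.205,0,H),Q,.12); bot.dwell(.2);st()
c=cam('wrist','w5.png')
```

```text
0.52 [True, True, True]
0.54 [True, True, True]
0.56 [True, True, True]
[ 0.9   0.48  2.35  3.69  0.95 -1.74]
[ 0.57  0.44  2.6   3.13  1.12 -1.57]
[ 0.26  0.44  2.6   3.13  1.12 -1.57]
[-0.01  0.44  2.6   3.13  1.12 -1.57]
[ 0.07  0.44  2.58  3.3   1.1  -1.59]
[ 0.05  0.45  2.48  3.28  1.01 -1.6 ]
[ 0.41  0.46  2.41  3.69  0.99 -1.72]
t17.54 p [0.6271 0.4018 0.1988] F [ 0.1 -0.2 -3.9] w0.0295 g60.3 j [ 0.92  0.6   1.98  4.4   0.98 -2.13]
t18.77 p [0.4979 0.4123 0.1993] F [-0.1  0.3 -4.5] w0.0293 g60.3 j [ 0.9   0.48  2.35  3.69  0.95 -1.74]
t20.69 p [0.5402 0.0007 0.2001] F [ 0.  -0.1 -4.4] w0.0296 g60.4 j [-0.01  0.44  2.6   3.13  1.12 -1.57]
t20.98 p [ 5.475e-01 -1.000e-04  1.991e-01] F [-1.4  0.9 -5.1] w0.0295 g60.4 j [ 0.08  0.44  2.58  3.29  1.1  -1.59]
t21.74 p [ 0.5962 -0.0064  0.1986] F [-0.5  0.8 -4.6] w0.0297 g60.4 j [ 0.05  0.45  2.48  3.28  1.01 -1.6 ]
```

View pics/w5.png

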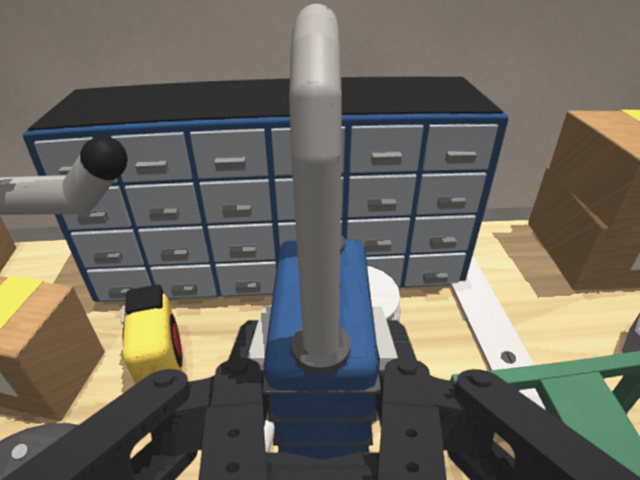

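The spare tip is at (103,158), level with the shackle window just as it was on the other side, and the lock is unshifted in the jaws. I'll slide it on and lower it.

Run:
```python
from h import *
Q=Y(20,YN)
bot.servo_line(W(-.09,0,.199),Q,.1); st()
bot.servo_line(W(-.09,0,.173),Q,.06); z=.173
for i in range(8):
    z-=.001; bot.servo_line(W(-.09,0,z),Q,.02); o=st()
    if o['wrist_force'][2]>-1: break
hand.move_gripper(.048); bot.dwell(.2); st()
bot.servo_line(W(-.09,-.10,z),Q,.1); st()
bot.reach(*rad(.53,10,.22)); bot.dwell(.1)
c=cam('wrist','w6.png'); st()
```

```text
t23.09 p [0.6054 0.1078 0.1989] F [-0.4  0.1 -4.3] w0.0294 g60.4 j [ 0.41  0.46  2.41  3.69  0.99 -1.72]
t23.93 p [0.6057 0.1083 0.1724] F [ 0.2 -0.2 -5.2] w0.0294 g60.4 j [ 0.41  0.54  2.41  3.66  1.06 -1.67]
t24.18 p [0.6055 0.1083 0.1711] F [ 0.2 -0.2 -3.4] w0.0296 g60.4 j [ 0.41  0.55  2.41  3.66  1.06 -1.67]
t24.43 p [0.6057 0.1083 0.1702] F [-0.2  0.2 -3.2] w0.0289 g60.4 j [ 0.41  0.55  2.41  3.66  1.06 -1.66]
t24.68 p [0.606  0.1084 0.1699] F [-1.   0.1  3.3] w0.0297 g60.6 j [ 0.41  0.55  2.41  3.66  1.07 -1.66]
t25.19 p [0.6055 0.1083 0.169 ] F [-0.1  1.2  0.3] w0.0478 g0.0 j [ 0.41  0.55  2.41  3.66  1.07 -1.66]
t26.34 p [0.5063 0.1158 0.1691] F [ 0.4 -0.2  0.3] w0.0480 g0.0 j [ 0.6   0.56  2.58  3.81  1.22 -1.57]
t27.18 p [0.522  0.0927 0.2194] F [-0.1 -0.4  0.3] w0.0479 g0.0 j [ 0.17  0.35  2.61  3.14  1.04 -1.57]
```

View pics/w6.png

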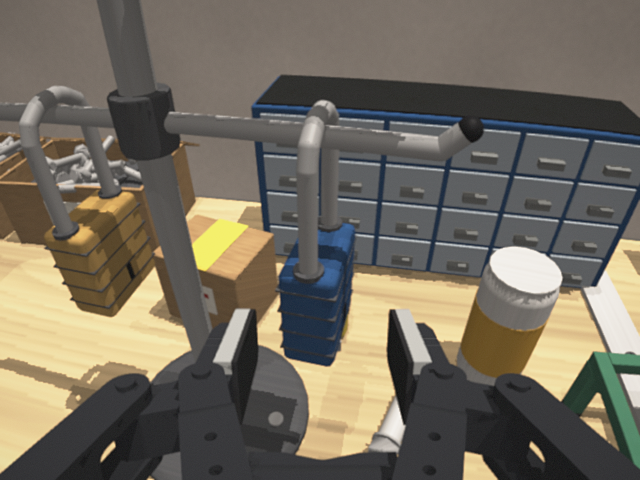

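Blue hangs on the empty arm at (318,290), shackle over the rod and clear of the jaws; brass is at (100,250). Now the brass lock.

Run:
```python
from h import *
Q=Y(20,YN); a=.055
hand.move_gripper(.046)
bot.reach(W(a,-.095,.170),Q); bot.dwell(.05)
c=cam('wrist','w7.png'); st()
print(color(c,(12,120,60),(24,255,255),400))
```

```text
t28.51 p [0.5217 0.2585 0.1702] F [-0.3  0.6 -0.3] w0.0459 g0.0 j [ 0.91  0.56  2.36  4.21  1.1  -1.78]
[([285, 131, 70, 69, 2779], [320.0, 170.2]), ([286, 202, 69, 24, 1499], [320.8, 213.6]), ([288, 229, 66, 21, 1298], [320.9, 238.7]), ([432, 229, 51, 70, 1983], [455.4, 267.6]), ([598, 240, 42, 57, 908], [627.8, 278.2]), ([290, 253, 62, 20, 1136], [320.8, 262.0]), ([292, 275, 59, 14, 678], [320.8, 280.8])]
```

View pics/w7.png

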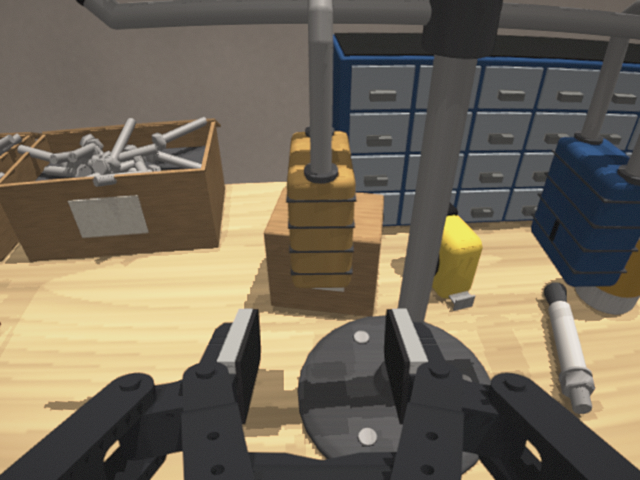

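Brass is centred between the fingers at column 320, and the mast is clear of the right-hand finger.

Run:
```python
from h import *
Q=Y(20,YN); a=.055; H=.199
bot.servo_line(W(a,0,.170),Q,.1); st()
hand.move_gripper(.02,60); st()
bot.servo_line(W(a,0,H),Q,.06); bot.dwell(.1); o=st()
if not -7<o['wrist_force'][2]<-3: raise SystemExit
bot.servo_line(W(.205,0,H),Q,.1); st()
bot.servo_line(W(.205,-.13,H),Y(20,25),.12)
for an in (33,15,-5): bot.reach(*rad(.525,an,.2))
st()
bot.reach([.5894,-.1823,.19],Y(20,1.25)); bot.dwell(.1); st()
print(kinematics.solve_ik([.5894,-.1823,.11],Y(20,1.25)))
cam('wrist','w8.png')
```

```text
t29.61 p [0.6157 0.2529 0.1698] F [ 0.7 -0.6  1. ] w0.0461 g0.0 j [ 0.72  0.58  2.23  4.06  1.01 -1.84]
t29.88 p [0.6158 0.2531 0.1699] F [-1.6  0.1 -1.1] w0.0295 g59.8 j [ 0.72  0.58  2.23  4.06  1.01 -1.84]
t30.62 p [0.6161 0.2528 0.1987] F [ 0.2 -0.3 -4. ] w0.0295 g59.7 j [ 0.72  0.51  2.23  4.1   0.96 -1.91]
t32.27 p [0.6271 0.4018 0.1989] F [-0.1  0.3 -4. ] w0.0295 g59.7 j [ 0.92  0.6   1.98  4.4   0.98 -2.13]
t35.57 p [ 0.5232 -0.0447  0.2   ] F [-0.8  0.6 -4.4] w0.0296 g59.7 j [-0.09  0.44  2.63  3.13  1.15 -1.57]
t36.38 p [ 0.5892 -0.1802  0.1896] F [-0.4  0.1 -4.1] w0.0293 g59.7 j [-0.59  0.49  2.39  2.45  1.01 -1.39]
[-0.59248747  0.72900868  2.37078007  2.51798887  1.18767975 -1.54482227]
```

View pics/w8.png

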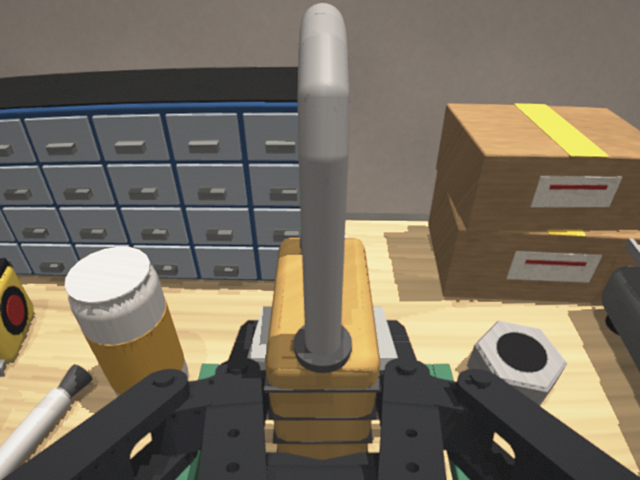

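Brass is held upright over the stand, with the green bar lined up below it. Lowering.

Run:
```python
from h import *
Q=Y(20,1.25); C=[.5894,-.1823]; z=.114
bot.servo_line([*C,z],Q,.08); bot.dwell(.1); st()
for i in range(12):
    z-=.001; bot.servo_line([*C,z],Q,.02); o=st()
    if o['wrist_force'][2]>-1.5: break
hand.move_gripper(.048); bot.dwell(.3); st()
bot.servo_line([C[0]-.075,C[1],z+.027],Q,.08); st()
bot.reach(*rad(.53,-17,.36,35)); bot.dwell(.1); st()
c=cam('wrist','w9.png'); cam('scene','s9.png')
```

```text
t37.62 p [ 0.5896 -0.1824  0.1147] F [ 0.1  0.2 -4.5] w0.0291 g59.7 j [-0.59  0.72  2.37  2.52  1.18 -1.54]
t37.88 p [ 0.5895 -0.1824  0.1133] F [-1.   0.8 -4.5] w0.0295 g59.7 j [-0.59  0.72  2.37  2.52  1.18 -1.54]
t38.12 p [ 0.5894 -0.1823  0.1119] F [ 0.7  0.5 -4.9] w0.0293 g59.7 j [-0.59  0.72  2.37  2.52  1.18 -1.54]
t38.38 p [ 0.5894 -0.1823  0.1109] F [-0.2  1.  -4.1] w0.0293 g59.7 j [-0.59  0.73  2.37  2.52  1.19 -1.54]
t38.62 p [ 0.5896 -0.1823  0.1104] F [-0.9  0.  -0.5] w0.0293 g60.1 j [-0.59  0.73  2.37  2.52  1.19 -1.54]
t39.24 p [ 0.5894 -0.1823  0.1101] F [-0.1  0.2 -0.9] w0.0480 g0.0 j [-0.59  0.73  2.37  2.52  1.19 -1.54]
t40.39 p [ 0.5147 -0.1825  0.137 ] F [ 0.6  0.6 -0.7] w0.0482 g0.0 j [-0.74  0.66  2.5   2.38  1.24 -1.59]
t43.11 p [ 0.5067 -0.155   0.3594] F [-0.3 -0.3  0.1] w0.0479 g0.0 j [-0.3  -0.24  2.34  0.06  0.08  1.51]
```

Run:
```python
from h import *
w=cv2.imread('pics/w9.png'); s=cv2.imread('pics/s9.png')
im=np.zeros((400,800,3),np.uint8); im[:300,:400]=cv2.resize(w,(400,300)); im[:400,400:]=cv2.resize(s[200:400,235:435],(400,400)); cv2.imwrite('pics/c9.png',im)
```

```text
(no output)
```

View pics/c9.png

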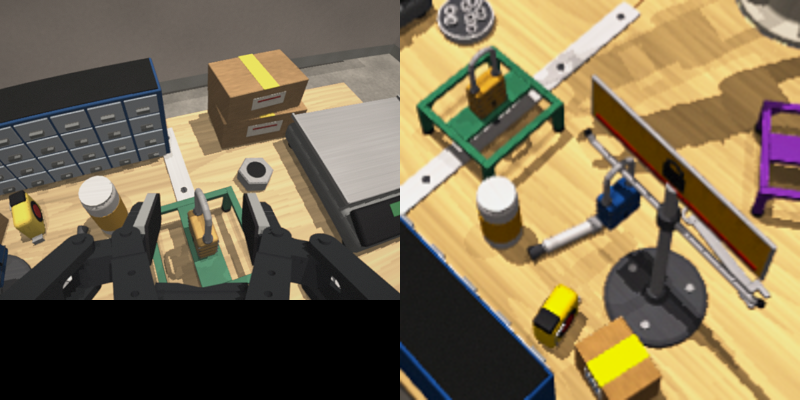

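The brass lock stands upright mid-stand (488,90 in the composite), blue hangs on the spare arm (617,200), and the robot is clear of everything.

```bash
python3 -c "
from h import *
print(hand_in())"
```

```text
the job is handed in; nothing more can be done
None
```

The job is handed in at about 43 s: the green stand was turned on the spot so its feet are clear of the strip, the blue padlock hangs on the empty arm, and the brass padlock stands upright mid-stand. However, the grip briefly carried the stand's weight (wrist force about −9 N) for roughly a second and a half of the turn before I lowered it back down, so its feet may have been slightly off the counter then.

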